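Roll down the busbar strip on an swinging cell nest

ROBOT

A 6-joint arm with a two-finger parallel gripper is mounted at the origin on the work surface. World frame = base frame: x ahead of the robot, y to its left, z up, the work surface at z = 0. Lengths are in mm, angles in rad, forces in N, time in s.
With the tool pointing down it reaches from about 275 to 725 mm from the base axis. Payload 15.9 kg.
Tool frame: the origin (TCP) lies on the front face of the gripper's body, between the roots of the fingers; the fingertips stand 73 mm ahead of it and the grasp point (between the pads) lies 54 mm ahead of it; z points along the fingers, y is the line along which they close (so a half turn about z gives the same grasp; the last joint's range is limited). The gripper opens to 85 mm and grips with 20 to 120 N. Pads are 22 mm wide; open, the fingers measure 114 mm over their backs; the gripper's body (76 mm by 85 mm) begins 54 mm behind the grasp point. The pads swing forward as they close: fully open they stand 13 mm farther back than shut.
Start: joints at [1.292, 0.213, -0.034, 1.323, 0, 1.571], TCP at [137.595, 480.68, 303.906] pointing down, gripper open.
Joint ranges: [-2.98, 2.98], [-0.74, 1.72], [-1.14, 1.35], [-2.1, 2.04], [-1.57, 1.44], [-3.14, 3.14]. Speed limits (rad/s): [1.89, 1.89, 2.39, 2.57, 3.14, 3.14].

INTERFACE

Orientations are given as a rotation vector (axis times angle).
In Python, from station import env, eyes, order gives the robot as it stands.
- The arm moves only by the tool drive_tool, never from a script. Its arguments are lists of equal length, an entry for each row: "travel": the shift along the tool's x, y, z scaled (see below), a list of three; "rotation": the turn, a rotation vector about the tool's x, y, z scaled (see below), a list of three. A call has 1 to 8 rows; each row shifts and turns the commanded pose from where the row before left it, along the tool's axes as they then stand; what a row does not reach is not made up. The controller multiplies each number of a shift by 150 mm and each number of a turn by pi/2 rad. A row lasts 1/12 s, in which the tool goes at most 41.7 mm and 7.16 degrees, less where a joint would pass 70% of its speed; a pose out of reach is approached as far as the arm can. A call with a number of a shift or a turn outside -1 to 1 is refused whole. A call with a gripper value outside its range is refused whole. "jaw" is the opening, from -1 (shut) to 1 (fully open), set as the call begins (left out, the last holds). The fingers move at their own pace and stop on an object; "grip_force" is the grip in N (left out, the last holds). Time passes only in rows, so rows that do not move let the fingers close. It gives the time, the measured TCP pose, the force, the opening and the grip force at its end, in the units of the state.
- env.get_state(): the state, without advancing time (a new reading comes with each control period).
- eyes.read_camera(name): name is "scene" or "top" or "wrist"; returns a dict with "img" (400x640x3 uint8, red, green, blue), "fovy" (degrees; the focal length in pixels is half the picture's height over the tangent of half this angle, whatever the lens; pixels are square), "cx", "cy" (the principal point, pixels), "world_to_cam" (4x4, takes a point from world to camera coordinates). Camera axes: x right, y down, z forward; pixel columns grow to the right and rows downward; lengths in mm; the calibration is good to about 2 mm. A picture is of the moment at which its call begins. There is no depth.
- order.sign_off(): hands the job in; it is judged then, once.
The state is a dict: "time": time; "joint_positions": joint angles; "joint_vel": joint speeds; "joint_torque": joint torques, N m; "tool_pos": TCP position; "ee_rot": TCP orientation; "ft_force": force on the tool from outside, world axes, zero at the start; "ft_torque": the same for the moment, N m; "opening": finger opening in mm; "finger_force": force on a finger pad.
Only numpy, scipy, OpenCV 4.12 (cv2) and the standard library are available. Lean on these libraries where they do the work, as an engineer would, in place of code of your own. Each camera call takes 0.05 s, during which the arm holds its last target. There are 200 camera calls.

TASK

Take the yellow-handled hand roller out of its tray and roll down the wavy copper strip on the sprung pad of the swinging cell nest: load the wheel against the strip before the orange mark, run it in one slow pass (about 25 mm/s) past the green mark, and keep it loaded there for two seconds more before taking the load off. From the orange mark on the pad must stay pressed in by 26 to 44 mm (8 to 13 N), and this with the carriage pushed off its front stop and kept poised, by steady correction, short of its links' upright, never pressed so hard or so far that the pad comes near its stop or the carriage swings over to the rear. Only the wheel may touch the nest and other things stay where they are; finish with the carriage back on its front stop and the roller held up in the gripper, upright and still, well above the nest.

Things in the scene. Friction and masses are not known exactly. Their poses are not given: they have to be found in the camera images.
- nest: cell nest fixed to the table, place and yaw (to 0.2 rad) vary. Origin on the table below the strip's middle as at the start. Its +x: pressing direction, away from the robot; +y: along the strip, orange to green end; z up. Base plate x -15 to 415, 290 mm wide, 10 high. Blue cell on the carriage: x 117 to 291 mm at the start, 103 high; posts and links |y| 109 to 130, x 145 to 330, 155 high.
- swing (a joint): angle q (rad) of the 4 yellow parallel links, 120 mm long, that carry the level carriage (cell, pad; 5.2 kg) from below: 0 on the front stop, rear stop 0.62, keep below 0.5. Upright at q = 0.305: travel along nest +x is 36 mm - 120 mm*sin(0.305 - q); it rises 120 mm*cos(0.305 - q) - 114.5 mm. Oil damper 8.6 N m s/rad (600 N s/m at the carriage).
- carriage_mid (a point): point on the carriage, at its start 165 mm behind the nest origin (nest +x), 28 mm up; moves with it. Balancing push: K*(36 mm - travel), K = 430 N/m nominal, really 375 to 495. This push falls as the carriage goes back: unstable, like a leaning post. A constant push runs away (time constant 1.4 s), and so does a roller held still (about 4 s).
- pad (a joint): how far (m) the pad with the strip is pressed in along nest +x, relative to the carriage: 0 unloaded, stop at 0.075. Spring 300 N/m, no preload (10 mm = 3 N), damping 15 N s/m, mass 0.5 kg. To be 0.026 to 0.044 (middle 0.035) with the wheel's centre between the marks. Before the orange mark more is needed, 0.045 to 0.062, to start the carriage off its front stop; never above 0.071.
- strip (a point): mid length, mid height of the copper strip, 52 mm above the table at the start; axes as the nest; moves with the pad (nest x = carriage travel + pad). The strip is an upright wall facing -x, 44 mm high, y -110 to 110 mm. Seen from above its face lies at x = -10 mm*(1+cos(2 pi y/170 mm)) for |y| < 85 mm, at x = 0 beyond: a 20 mm bulge to the robot. The pad's top is 25 mm above this point.
- orange_mark (a point): orange mark line across the pad's top at y = -60 mm in the strip's frame, 24 mm above the strip point; moves with the pad. An orange tab stands at this end of the pad. Loading is done with the wheel's centre before this mark (y -110 to -60 mm).
- green_mark (a point): green mark line across the pad's top at y = +60 mm in the strip's frame, 24 mm above the strip point; moves with the pad. A green tab stands at this end. Unloading is done with the wheel's centre beyond this mark (y 60 to 110 mm).
- roller: loose hand roller, 0.28 kg, standing on its wheel in the tray. Origin: centre of the wheel's underside; z up along the handle. Black slippery nylon wheel (friction 0.1) radius 30 mm, z 0 to 24 mm, turns freely; steel flange radius 22 mm, z 25 to 30 mm; yellow handle 30 x 30 mm, z 30 to 80 mm, sides along x and y; fingertips fit just above the flange. Grip with 40 N or more.
- wheel_centre (a point): centre of the roller's wheel, on its axis, 12 mm above the underside; axes as the roller. In contact it is 30 mm from the strip's face, square to the face.
- tray: low grey tray holding the roller, 100 x 100 mm, walls 16 mm high, floor 4 mm thick, fixed to the table left or right of the nest; origin under its centre
- tape: roll of yellow tape, 90 mm across, 24 mm high, loose bystander
- screwdriver: screwdriver lying on the table, loose bystander
Not all that is in view belongs to the job. What is shaped like the roller but purple or turquoise is not meant.

How it is judged (in metres and radians):
On the way, in this order (a step that is already met when the one before it is completed fails the run):
1. the roller is lifted out of its tray (height (world z) of wheel_centre above 0.045 m and contact force between roller and the fingers above 1 N), for 0.1 s.
2. before the orange mark the wheel holds the pad in the band with the carriage off its front stop (y of wheel_centre in the frame of strip between -0.11 and -0.06 m and value of joint swing above 0.03 rad and value of joint pad between 0.026 and 0.044 m and contact force between roller and nest above 4 N), for 0.3 s.
3. the wheel has come to the middle of the strip with the load in the band (y of wheel_centre in the frame of strip between -0.01 and 0.03 m and value of joint pad between 0.026 and 0.044 m and contact force between roller and nest above 4 N), for 0.1 s.
4. beyond the green mark the wheel keeps the load in the band with the carriage off its front stop (y of wheel_centre in the frame of strip between 0.06 and 0.11 m and value of joint swing above 0.02 rad and value of joint pad between 0.026 and 0.044 m and contact force between roller and nest above 4 N), for 2 s.
At the end, for the whole second after the job is handed in: the roller is held up in the gripper, its underside 0.13 to 0.45 m above the table, upright within 0.3 rad, at rest and clear of the nest; the pad is unloaded (under 8 mm) and the carriage back on its front stop (links within 0.06 rad) (height (world z) of roller between 0.13 and 0.45 m and angle between roller's own z axis and vertical below 0.3 rad and contact force between roller and the fingers above 2 N and contact force between roller and nest below 0.1 N and linear speed of roller below 0.05 m/s and value of joint pad below 0.008 m and value of joint swing below 0.06 rad); the arm keeps its last pose, push and grip.
It fails at once if with the wheel at the strip between the marks the pad is pressed in less than 26 mm or more than 44 mm, or the carriage rests on its front stop (swing below 0.02 rad) (y of wheel_centre in the frame of strip between -0.058 and 0.058 m and x of wheel_centre in the frame of strip above -0.075 m and z of wheel_centre in the frame of strip between -0.045 and 0.045 m and (value of joint pad below 0.026 m or value of joint pad above 0.044 m or value of joint swing below 0.02 rad)).
It fails at once if the wheel goes faster than 60 mm/s along the strip between the marks (y of wheel_centre in the frame of strip between -0.058 and 0.058 m and x of wheel_centre in the frame of strip above -0.075 m and z of wheel_centre in the frame of strip between -0.045 and 0.045 m and linear speed of roller above 0.06 m/s).
It fails at once if the pad is pressed in more than 71 mm or the carriage has swung over to the rear (links past 0.5 rad) (value of joint pad above 0.071 m or value of joint swing above 0.5 rad).
It fails at once if the gripper or the arm touches the nest (contact force between any of the fingers, the arm and nest above 1 N).
It fails at once if a bystander is moved (distance of any of tape, screwdriver from where it was at the start of the episode above 0.03 m).
It also fails if it takes over 72 s, if anything falls off the work surface, if the arm or the gripper's body presses on something with over 40 N, if the wrist force passes 120 N, or if a joint passes its speed limit or range.

## Working session

There is one attempt and no reset: what is moved stays moved. The work goes in short steps, Python scripts to look and compute and a tool call to move; the robot and the scene stay as the last step left them, time stands still between calls to the robot, and variables do not carry over. Pictures are saved under pics/ and viewed, at most 10 in all, crops included, and the job is handed in when it is done.

Besides the shell and the picture viewer there is one more tool, called after ">>>" by a JSON object that holds its "name" and its "arguments". drive_tool: Moves the arm, as the interface text tells. Its arguments: {"type":"object","properties":{"travel":{"type":"array"},"rotation":{"type":"array"},"jaw":{"type":"number"},"grip_force":{"type":"number"}},"required":["travel","rotation"]}

```bash
ls; mkdir -p pics; python3 - <<'E'
from station import env, eyes, order
import cv2, numpy as np
s=env.get_state(); print({k:(np.round(v,3).tolist() if not isinstance(v,dict) else v) for k,v in s.items()})
ims=[]
for n in ["top","scene","wrist"]:
    c=eyes.read_camera(n); np.savez(f"pics/{n}0.npz",**c)
    cv2.imwrite(f"pics/{n}0.png",c["img"][...,::-1]); print(n,c["fovy"],c["cx"],c["cy"],np.round(c["world_to_cam"],3).tolist())
E
```

```text
pics
{'time': 0.0, 'joint_positions': [1.292, 0.213, -0.035, 1.323, -0.0, 1.571], 'joint_vel': [0.0, -0.002, -0.002, -0.001, -0.001, 0.0], 'joint_torque': [0.003, -68.615, 48.713, 0.017, 0.0, 0.0], 'tool_pos': [137.536, 480.449, 303.407], 'ee_rot': [-0.437, -3.111, 0.002], 'ft_force': [-0.698, -0.251, -0.426], 'ft_torque': [-0.059, -0.059, 0.001], 'finger_force': 0.0, 'opening': 85.389}
top 53.7280504045744 317.21694109810016 199.92164712191794 [[0.013, -1.0, 0.008, -36.622], [-0.995, -0.013, -0.103, 558.536], [0.104, -0.007, -0.995, 1195.509], [0.0, 0.0, 0.0, 1.0]]
scene 52.81397616603741 311.6116718785463 196.33487109386334 [[-0.467, 0.884, 0.008, 287.349], [0.642, 0.345, -0.685, -313.089], [-0.608, -0.314, -0.729, 1390.57], [0.0, 0.0, 0.0, 1.0]]
wrist 59.70797456175199 320.8614215938746 198.4431794333719 [[0.274, 0.962, -0.001, -499.388], [0.924, -0.263, 0.276, -36.155], [0.265, -0.076, -0.961, 378.981], [0.0, 0.0, 0.0, 1.0]]
```

View pics/top0.png

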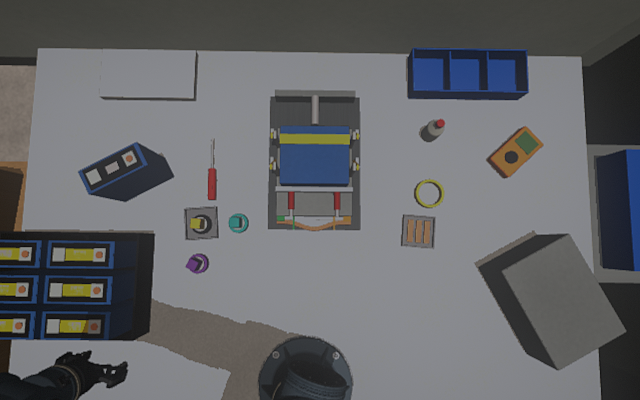

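View pics/scene0.png

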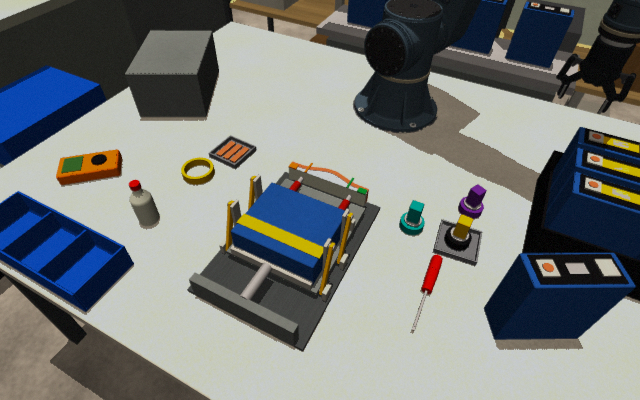

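```bash
python3 - <<'E'
import cv2, numpy as np
t=cv2.imread("pics/top0.png"); s=cv2.imread("pics/scene0.png")
a=cv2.resize(t[180:280,170:370],None,fx=4,fy=4,interpolation=cv2.INTER_CUBIC)
b=cv2.resize(s[150:300,265:495],None,fx=3.4,fy=3.4,interpolation=cv2.INTER_CUBIC)[:,:780]
cv2.imwrite("pics/cropt.png",a);cv2.imwrite("pics/crops.png",b)
E
```

```text
(no output)
```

View pics/cropt.png

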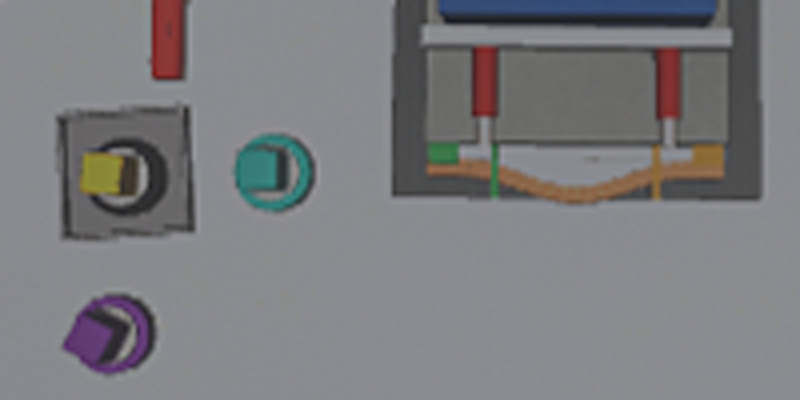

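View pics/crops.png

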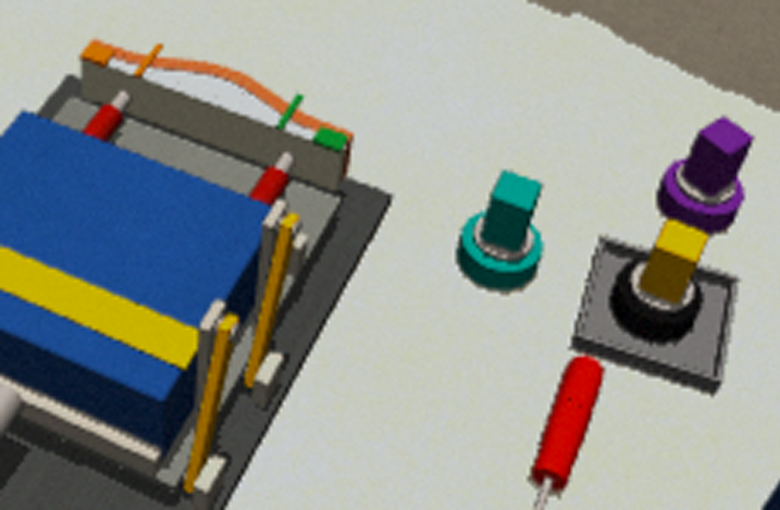

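```bash
cat > h.py <<'E'
import numpy as np, cv2
from scipy.optimize import least_squares
def load(f): return dict(np.load(f))
def proj(c,P):
    p=np.c_[np.atleast_2d(P),np.ones(len(np.atleast_2d(P)))]@c["world_to_cam"].T
    f=200/np.tan(np.radians(float(c["fovy"]))/2)
    return np.c_[float(c["cx"])+f*p[:,0]/p[:,2], float(c["cy"])+f*p[:,1]/p[:,2]]
def tri(obs):
    r=least_squares(lambda X:np.concatenate([(proj(c,X)[0]-uv) for c,uv in obs]),[450,100,50])
    return r.x, np.abs(r.fun).max()
def nest(p,P):
    P=np.atleast_2d(np.array(P,float)); c,s=np.cos(p[2]),np.sin(p[2])
    return np.c_[p[0]+c*P[:,0]-s*P[:,1],p[1]+s*P[:,0]+c*P[:,1],P[:,2]]
E
python3 - <<'E'
from h import *
T=load("pics/top0.npz");S=load("pics/scene0.npz")
ct=lambda u,v:np.array([170+(u+.5)/4-.5,180+(v+.5)/4-.5])
cs=lambda u,v:np.array([265+(u+.5)/3.4-.5,150+(v+.5)/3.4-.5])
print("handle top",tri([(T,ct(101,174)),(S,cs(682,241))]))
print("turq top",tri([(T,ct(262,170)),(S,cs(516,189))]), "purple", tri([(T,ct(95,335)),(S,cs(722,134))]))
print("strip green end top",tri([(T,ct(427,176)),(S,cs(352,134))]))
obs=[(T,ct(427,177),[0,110,74]),(T,ct(724,178),[0,-110,74]),(T,ct(392,199),[-15,145,10]),(T,ct(762,200),[-15,-145,10]),
(S,cs(391,197),[-15,145,10]),(S,cs(352,134),[0,110,74])]
r=least_squares(lambda p:np.concatenate([proj(c,nest(p,P))[0]-uv for c,uv,P in obs]),[450,30,0])
print("nest",r.x,np.round(r.fun,2))
# tray corners wall top
tc=[ct(57,115),ct(188,107),ct(194,230),ct(64,238)]
r=least_squares(lambda p:np.concatenate([proj(T,nest(p,P))[0]-uv for uv,P in zip(tc,[[50,50,16],[50,-50,16],[-50,-50,16],[-50,50,16]])]),[450,230,0]);print("tray",r.x,np.round(r.fun,2))
hc=[ct(84,152),ct(122,155),ct(119,196),ct(81,193)]
r=least_squares(lambda p:np.concatenate([proj(T,nest(p,P))[0]-uv for uv,P in zip(hc,[[15,15,84],[15,-15,84],[-15,-15,84],[-15,15,84]])]),[450,230,0]);print("handle",r.x,np.round(r.fun,2))
E
```

```text
handle top (array([480.08174179, 331.72179506,  77.79481669]), np.float64(0.16061661032284746))
turq top (array([484.34394352, 215.2847129 ,  73.92566099]), np.float64(0.6006876725558641)) purple (array([362.24558354, 332.70648473,  76.69260165]), np.float64(0.6867052926501742))
strip green end top (array([482.42900915,  91.28388244,  67.86284518]), np.float64(0.17633636575493483))
nest [ 4.84307434e+02 -1.90177751e+01 -3.76363345e-03] [ 0.1  -1.17 -0.05 -0.18 -0.56 -1.11 -0.3   0.18  0.35 -1.67 -0.03 -1.16]
tray [4.84355257e+02 3.30709219e+02 8.55369946e-02] [ 0.45 -0.53 -0.2  -0.83 -0.19  0.49 -0.06  0.85]
handle [ 4.79952030e+02  3.29017059e+02 -4.76460828e-02] [-0.25  0.09  0.44 -0.04  0.26 -0.09 -0.46  0.04]
```

>>> {"name": "drive_tool", "arguments": {"travel": [[0,0,0],[0,0,0],[-0.25,-0.095,0.05],[-0.25,-0.095,0.05],[-0.25,-0.095,0.05],[-0.25,-0.095,0.05],[-0.25,-0.095,0.05],[-0.25,-0.095,0.05]], "rotation": [[0,0,-0.0732],[0,0,-0.0732],[0,0,0],[0,0,0],[0,0,0],[0,0,0],[0,0,0],[0,0,0]], "jaw": 1}}

```text
time: 0.82
tool_pos: [359.7, 383.1, 258.5]
ee_rot: [-0.077, -3.141, 0.0]
ft_force: [-0.3, 1.0, 0.2]
opening: 85.8
finger_force: 0.0
```

>>> {"name": "drive_tool", "arguments": {"travel": [[-0.2075,-0.078,0.097],[-0.2075,-0.078,0.097],[-0.2075,-0.078,0.097],[-0.2075,-0.078,0.097],[0,0,0],[0,0,0]], "rotation": [[0,0,0],[0,0,0],[0,0,0],[0,0,0],[0,0,0],[0,0,0]]}}

```text
time: 1.32
tool_pos: [480.9, 330.3, 199.3]
ee_rot: [-0.081, -3.139, 0.002]
ft_force: [0.6, 0.4, 0.9]
opening: 85.6
finger_force: 0.0
```

```bash
python3 - <<'E'
from station import env, eyes, order
import cv2, numpy as np
c=eyes.read_camera("wrist"); np.savez("pics/w1.npz",**c); cv2.imwrite("pics/w1.png",c["img"][...,::-1])
s=env.get_state(); print(s["time"],s["tool_pos"],s["ee_rot"],s["ft_force"])
E
```

```text
1.3667 [480.17759973 331.09383372 200.19609568] [-7.84345893e-02 -3.13944325e+00  9.17101584e-04] [0.28293334 0.07226867 0.18494345]
```

View pics/w1.png

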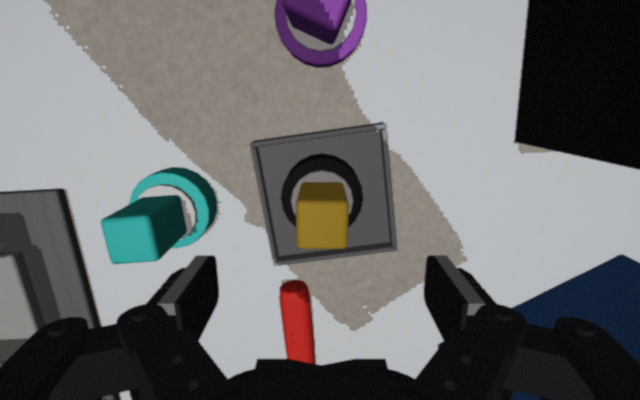

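```bash
python3 - <<'E'
from h import *
T=load("pics/top0.npz");S=load("pics/scene0.npz");W=load("pics/w1.npz")
im=W["img"].astype(int); R,G,B=im[...,0],im[...,1],im[...,2]
m=((R>110)&(G>80)&(B<70)&(R-B>60)).astype(np.uint8); m[:190]=0;m[255:]=0;m[:,:280]=0;m[:,370:]=0
# split top face (brighter) from side
hs=cv2.cvtColor(W["img"],cv2.COLOR_RGB2HSV)[...,2]
print([ (y,int(hs[y,322]),np.where(m[y])[0][[0,-1]].tolist() if m[y].any() else None) for y in range(180,255,4)])
ct=lambda u,v:np.array([170+(u+.5)/4-.5,180+(v+.5)/4-.5])
cs=lambda u,v:np.array([265+(u+.5)/3.4-.5,150+(v+.5)/3.4-.5])
print(tri([(W,np.array([322,229])),(T,ct(101,174)),(S,cs(682,241))]))
hc=np.array([[297,211],[347,209],[348,247],[297,249]])
r=least_squares(lambda p:(proj(W,nest(p[:3],np.array([[-15,-15,p[3]],[-15,15,p[3]],[15,15,p[3]],[15,-15,p[3]]])))-hc).ravel(),[480,330,0,84]);print(r.x,r.fun)
tc=np.array([[251,144],[385,124],[396,247],[277,264]])
r=least_squares(lambda p:(proj(W,nest(p,[[-50,-50,16],[-50,50,16],[50,50,16],[50,-50,16]]))-tc).ravel(),[480,330,0]);print(r.x,r.fun)
E
```

```text
[(180, 121, None), (184, 73, None), (188, 76, None), (192, 76, None), (196, 75, None), (200, 92, None), (204, 137, [297, 346]), (208, 144, [297, 346]), (212, 143, [297, 346]), (216, 142, [297, 346]), (220, 144, [297, 346]), (224, 143, [297, 346]), (228, 143, [297, 346]), (232, 142, [297, 346]), (236, 141, [297, 345]), (240, 141, [297, 345]), (244, 141, [297, 345]), (248, 114, [302, 328]), (252, 42, None)]
(array([482.66745856, 330.6628923 ,  81.392301  ]), np.float64(0.8977598344038995))
[ 4.92776453e+02  3.30324462e+02 -2.18862697e-02  5.59381264e+01] [ 1.3123673  -2.80492774 -2.04664711 -2.05495822 -2.62002335  2.94004035
  3.38668416  2.09704069]
[4.83229950e+02 3.34664897e+02 1.00222498e-01] [-2.07853817 -1.28852161  1.47927804 -2.43471825  3.00718115  2.47904254
 -2.42130168  2.65230902]
```

>>> {"name": "drive_tool", "arguments": {"travel": [[0,-0.003,0.16],[0,0,0.16],[0,0,0.16],[0,0,0.08],[0,0,0.035],[0,0,0],[0,0,0]], "rotation": [[0,0,0],[0,0,0],[0,0,0],[0,0,0],[0,0,0],[0,0,0],[0,0,0]], "jaw": 1}}

```text
time: 1.95
tool_pos: [480.1, 331.7, 112.6]
ee_rot: [0.075, 3.14, 0.001]
ft_force: [0.6, 0.5, -0.5]
opening: 85.2
finger_force: 0.0
```

>>> {"name": "drive_tool", "arguments": {"travel": [[0,0,0],[0,0,0],[0,0,0],[0,0,0],[0,0,0],[0,0,0],[0,0,0],[0,0,0]], "rotation": [[0,0,0],[0,0,0],[0,0,0],[0,0,0],[0,0,0],[0,0,0],[0,0,0],[0,0,0]], "jaw": -1, "grip_force": 80}}

```text
time: 2.62
tool_pos: [480.5, 331.2, 112.0]
ee_rot: [0.077, 3.14, 0.001]
ft_force: [-1.0, 0.1, 5.5]
opening: 29.2
finger_force: 78.5
```

>>> {"name": "drive_tool", "arguments": {"travel": [[0,0,-0.12],[0,0,-0.24],[0,0,-0.24],[0,0,-0.24],[0.027,-0.12,-0.08],[0.027,-0.23,0],[0.027,-0.23,0],[0.027,-0.23,0]], "rotation": [[0,0,0],[0,0,0],[0,0,0],[0,0,-0.0293],[0,0,0],[0,0,0],[0,0,0],[0,0,0]]}}

```text
time: 3.28
tool_pos: [463.1, 208.4, 249.4]
ee_rot: [0.003, 3.141, -0.0]
ft_force: [1.5, -0.7, -2.4]
opening: 29.3
finger_force: 80.1
```

>>> {"name": "drive_tool", "arguments": {"travel": [[0.027,-0.23,0],[0.027,-0.23,0],[0.027,-0.23,0],[0.027,-0.23,0],[0.027,-0.23,0],[0.027,-0.23,0],[0,-0.14,0],[0,0,0]], "rotation": [[0,0,0],[0,0,0],[0,0,0],[0,0,0],[0,0,0],[0,0,0],[0,0,0],[0,0,0]]}}

```text
time: 3.95
tool_pos: [438.2, -21.6, 249.5]
ee_rot: [-0.01, -3.141, 0.002]
ft_force: [-0.2, 0.5, -2.8]
opening: 29.2
finger_force: 80.1
```

>>> {"name": "drive_tool", "arguments": {"travel": [[0,0,0],[0,0,0],[0,0,0],[0,0,0]], "rotation": [[0,0,0],[0,0,0],[0,0,0],[0,0,0]]}}

```text
time: 4.28
tool_pos: [438.7, -17.6, 249.4]
ee_rot: [-0.002, -3.141, -0.0]
ft_force: [0.3, 0.1, -2.6]
opening: 29.2
finger_force: 80.1
```

```bash
python3 - <<'E'
from station import env, eyes, order
import cv2, numpy as np
for n in("top","scene","wrist"):
  c=eyes.read_camera(n); np.savez(f"pics/{n}2.npz",**c); cv2.imwrite(f"pics/{n}2.png",c["img"][...,::-1])
s=env.get_state(); print(s["time"],s["tool_pos"],s["ee_rot"],s["ft_force"],s["ft_torque"])
E
```

```text
4.4333 [438.72455864 -17.82331878 249.39721307] [-2.78079450e-03 -3.14140673e+00 -1.68918580e-05] [-0.3069193  -0.27304194 -3.7319181 ] [ 0.11099224 -0.01863344 -0.01633575]
```

View pics/wrist2.png

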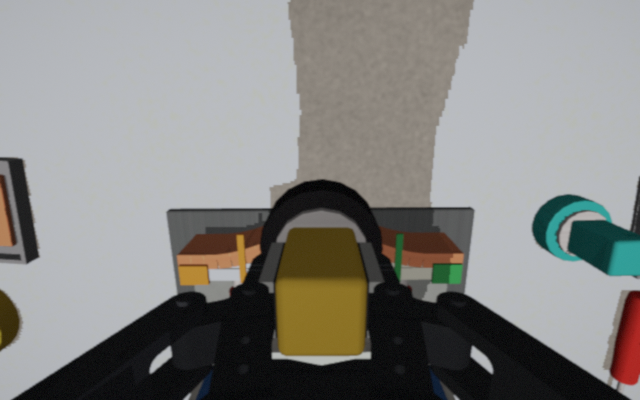

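```bash
python3 - <<'E'
from h import *
W=load("pics/wrist2.npz");T=load("pics/top0.npz");S=load("pics/scene0.npz")
g=cv2.GaussianBlur(cv2.cvtColor(W["img"],cv2.COLOR_RGB2GRAY),(0,0),.8).astype(float)
def vedge(g,c,a,b):
    d=np.diff(g[a:b,c]); i=np.argmax(abs(d)); 
    if 0<i<len(d)-1:
        y0,y1,y2=abs(d[i-1:i+2]); i=i+.5*(y0-y2)/(y0-2*y1+y2)
    return a+i+.5
cols=np.r_[175:255,395:468]; e=np.array([vedge(g,c,200,220) for c in cols]); p=np.polyfit(cols,e,1); 
k=abs(e-np.polyval(p,cols))<1; p=np.polyfit(cols[k],e[k],1); print("W edge",p,np.polyval(p,[168,473]),k.mean())
L=np.mean([vedge(g.T,r,160,178) for r in range(220,245)]);Rr=np.mean([vedge(g.T,r,465,482) for r in range(220,245)]);print("sides",L,Rr)
gt=cv2.cvtColor(T["img"],cv2.COLOR_RGB2GRAY).astype(float)
ct=np.arange(272,358); et=np.array([vedge(gt,c,224,236) for c in ct]); q=np.polyfit(ct,et,1);k=abs(et-np.polyval(q,ct))<.6;q=np.polyfit(ct[k],et[k],1)
lt=np.mean([vedge(gt.T,r,262,275) for r in range(190,226)]);rt=np.mean([vedge(gt.T,r,352,368) for r in range(190,226)]);print("T",q,lt,rt)
hs=cv2.cvtColor(W["img"],cv2.COLOR_RGB2HSV)
for r in (238,242,270,276): 
    print(r,[ (c,hs[r,c].tolist()) for c in (238,240,242,397,399,401)])
wl=lambda P:[0]
def res(p):
    out=[]
    for y in (-110,-80,80,120):
        u=proj(W,nest(p,[-15,y,10]))[0]; out.append(u[1]-np.polyval([*np.polyfit(cols[abs(e-np.polyval(np.polyfit(cols,e,1),cols))<1.5],e[abs(e-np.polyval(np.polyfit(cols,e,1),cols))<1.5],1)],u[0]))
        u=proj(T,nest(p,[-15,y,10]))[0]; out.append(u[1]-np.polyval(q,u[0]))
    a,b=proj(T,nest(p,[[40,145,10],[40,-145,10]]));out+= [a[0]-lt,b[0]-rt]
    a,b=proj(W,nest(p,[[0,-145,10],[0,145,10]]));out+= [a[0]-L,b[0]-Rr]
    a,b=proj(W,nest(p,[[0,-60,76],[0,60,76]]));out+=[a[0]-240.5,b[0]-399]
    return out
r=least_squares(res,[484,-19,0],loss="soft_l1");print(r.x,np.round(res(r.x),2))
for z in (10,74):pass
print("predict strip ends W",proj(W,nest(r.x,[[0,-110,74],[0,110,74],[0,-60,76],[0,60,76],[-4.0,-60,76]])))
# wheel in view: roller axis: top centre of handle
print("handle ctr pred",proj(W,[[438.7,-17.8,249.4-108+80+0]]))
E
```

```text
W edge [-5.77821667e-03  2.09314661e+02] [208.34392028 206.58156419] 1.0
sides 168.61986805248415 471.38410649842064
T [1.15002827e-02 2.25700191e+02] 267.54239670079494 359.74490493607004
238 [(238, [20, 178, 181]), (240, [20, 177, 184]), (242, [19, 180, 177]), (397, [65, 149, 87]), (399, [68, 172, 92]), (401, [67, 162, 93])]
242 [(238, [19, 177, 180]), (240, [20, 177, 184]), (242, [19, 179, 179]), (397, [67, 165, 88]), (399, [67, 165, 94]), (401, [66, 157, 91])]
270 [(238, [165, 3, 182]), (240, [18, 132, 183]), (242, [19, 180, 184]), (397, [67, 166, 92]), (399, [67, 161, 92]), (401, [45, 32, 126])]
276 [(238, [120, 3, 187]), (240, [17, 103, 184]), (242, [19, 180, 183]), (397, [67, 166, 69]), (399, [66, 129, 97]), (401, [44, 29, 132])]
[ 4.81262755e+02 -1.86586328e+01  5.07588962e-03] [ 0.2   0.57  0.2   0.61  0.25  0.8   0.26  0.85 -0.22 -0.05 -2.3   2.21
  0.44 -0.52]
predict strip ends W [[176.38576162 252.23547341]
 [463.13393503 250.68806482]
 [240.93593836 252.99451932]
 [398.47694288 252.14492579]
 [240.57282906 248.15421627]]
handle ctr pred [[320.8776221  321.97655908]]
```

>>> {"name": "drive_tool", "arguments": {"travel": [[0.0527,-0.191,0],[0.0527,-0.191,0],[0.0527,-0.191,0],[0,0,0.17],[0,0,0.17],[0,0,0.17],[0,0,0.137],[0,0,0]], "rotation": [[0,0,0],[0,0,0],[0,0,0],[0,0,0],[0,0,0],[0,0,0],[0,0,0],[0,0,0]], "grip_force": 120}}

```text
time: 5.1
tool_pos: [412.9, -103.6, 149.2]
ee_rot: [-0.004, -3.137, -0.002]
ft_force: [-1.8, 0.4, -4.2]
opening: 28.6
finger_force: 119.3
```

>>> {"name": "drive_tool", "arguments": {"travel": [[0,0,0],[0,0,0],[0,0,0],[0,0,0]], "rotation": [[0,0,0],[0,0,0],[0,0,0],[0,0,0]]}}

```text
time: 5.43
tool_pos: [415.5, -104.4, 153.6]
ee_rot: [0.004, 3.14, -0.001]
ft_force: [0.2, -0.1, -2.8]
opening: 28.5
finger_force: 119.3
```

```bash
python3 - <<'E'
from station import env, eyes, order
from h import *
for i in range(5):
  c=eyes.read_camera("wrist"); s=env.get_state(); print(s["time"],np.round(s["tool_pos"],2),np.round(s["ft_force"],2),s["opening"])
np.savez("pics/w3.npz",**c); cv2.imwrite("pics/w3.png",c["img"][...,::-1])
print(s["ee_rot"])
t=np.linspace(-140,140,5601); f=np.where(abs(t)<85,-10*(1+np.cos(2*np.pi*t/170)),0)
print([(y,round(float(np.min((f-np.sqrt(np.maximum(900-(t-y)**2,0)))[abs(t-y)<30]))+30,1)) for y in range(-95,100,5)])
E
```

```text
5.4833 [ 415.35 -104.32  153.37] [ 0.38 -0.81 -3.8 ] 28.81625291538057
5.5333 [ 415.22 -104.33  153.2 ] [-0.78  0.26 -3.03] 28.833408052371244
5.5833 [ 415.09 -104.28  152.98] [-0.19  0.52 -4.25] 28.75059073804337
5.6333 [ 414.98 -104.28  152.84] [ 0.02 -0.92 -2.24] 28.817444918242376
5.6833 [ 414.9  -104.25  152.69] [-0.22 -0.33 -3.73] 28.77639381654962
[ 4.35635571e-03  3.14112576e+00 -1.34160290e-04]
[(-95, 0.0), (-90, 0.0), (-85, 0.0), (-80, -0.3), (-75, -1.1), (-70, -2.3), (-65, -3.8), (-60, -5.5), (-55, -7.4), (-50, -9.2), (-45, -11.0), (-40, -12.7), (-35, -14.3), (-30, -15.8), (-25, -17.0), (-20, -18.1), (-15, -18.9), (-10, -19.5), (-5, -19.9), (0, -20.0), (5, -19.9), (10, -19.5), (15, -18.9), (20, -18.1), (25, -17.0), (30, -15.8), (35, -14.3), (40, -12.7), (45, -11.0), (50, -9.2), (55, -7.4), (60, -5.5), (65, -3.8), (70, -2.3), (75, -1.1), (80, -0.3), (85, 0.0), (90, 0.0), (95, 0.0)]
```

View pics/w3.png

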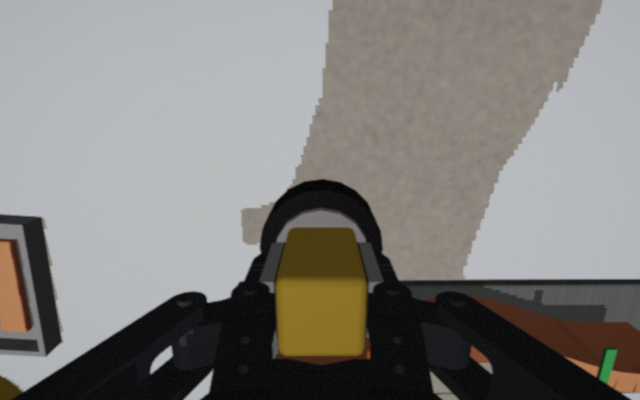

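>>> {"name": "drive_tool", "arguments": {"travel": [[-0.0825,0,0],[-0.0825,0,0],[-0.0825,0,0],[-0.04,0,0],[-0.04,0,0],[-0.04,0,0],[-0.04,0,0],[-0.04,0,0]], "rotation": [[0,0,0],[0,0,0],[0,0,0],[0,0,0],[0,0,0],[0,0,0],[0,0,0],[0,0,0]]}}

```text
time: 6.35
tool_pos: [481.0, -104.3, 152.0]
ee_rot: [-0.005, -3.139, -0.0]
ft_force: [-8.3, 0.0, -1.4]
opening: 28.4
finger_force: 119.3
```

```bash
cat > st.py <<'E'
import sys, json
from station import env, eyes
import numpy as np
n=int(sys.argv[1])
t=np.linspace(-140,140,2801); f=np.where(abs(t)<85,-10*(1+np.cos(2*np.pi*t/170)),0)
g=lambda y:float(np.min((f-np.sqrt(np.maximum(900-(t-y)**2,0)))[abs(t-y)<30]))+30
N=(482.5,-18.7,0.003)
R=[]
for i in range(n+1):
    if i: eyes.read_camera("top")
    s=env.get_state(); p=s["tool_pos"]; dx,dy=p[0]-N[0],p[1]-N[1]
    xs=dx+N[2]*dy; ys=dy-N[2]*dx
    r=[s["time"],xs+30-g(ys),ys,-s["ft_force"][0],s["ft_force"][1],p[2]]; R.append(r)
    open("log.txt","a").write(json.dumps([round(float(v),3) for v in r])+"\n")
R=np.array(R); m=R.mean(0)
print("t %.2f D %.2f y %.2f F %.2f Fy %.2f z %.1f pad %.1f D-pad %.2f g %.2f"%(*R[-1,:3],m[3],m[4],R[-1,5],m[3]/.3,m[1]-m[3]/.3,g(m[2])), np.round(R[:,3],1))
E
python3 st.py 6
```

```text
t 6.65 D 27.94 y -85.65 F 7.56 Fy -0.06 z 151.9 pad 25.2 D-pad 3.15 g 0.00 [8.3 7.  6.8 7.4 8.2 7.4 7.8]
```

>>> {"name": "drive_tool", "arguments": {"travel": [[-0.03,0,0],[-0.03,0,0],[-0.027,0,0],[0,0,0],[0,0,0]], "rotation": [[0,0,0],[0,0,0],[0,0,0],[0,0,0],[0,0,0]]}}

```text
time: 7.07
tool_pos: [493.3, -104.4, 151.7]
ee_rot: [-0.005, -3.138, -0.0]
ft_force: [-11.4, -0.1, 0.5]
opening: 28.5
finger_force: 119.2
```

```bash
python3 st.py 6
```

```text
t 7.37 D 40.37 y -85.70 F 11.81 Fy -0.34 z 151.7 pad 39.4 D-pad 1.05 g 0.00 [11.4 11.6 11.5 11.5 12.  12.5 12.1]
```

>>> {"name": "drive_tool", "arguments": {"travel": [[-0.035,0,0],[-0.035,0,0],[-0.034,0,0],[0,0,0],[0,0,0]], "rotation": [[0,0,0],[0,0,0],[0,0,0],[0,0,0],[0,0,0]]}}

```text
time: 7.78
tool_pos: [508.2, -104.4, 151.4]
ee_rot: [-0.005, -3.136, -0.0]
ft_force: [-16.1, -0.3, 1.4]
opening: 28.7
finger_force: 119.3
```

```bash
sed -i 's/482.5,-18.7/484.5,-18.7/' st.py; python3 st.py 5
```

```text
t 8.03 D 53.23 y -85.74 F 16.30 Fy -0.63 z 151.4 pad 54.3 D-pad -1.03 g 0.00 [16.1 16.1 16.6 16.6 15.9 16.6]
```

>>> {"name": "drive_tool", "arguments": {"travel": [[-0.015,0,0],[-0.012,0,0],[0,0,0],[0,0,0],[0,0,0],[0,0,0]], "rotation": [[0,0,0],[0,0,0],[0,0,0],[0,0,0],[0,0,0],[0,0,0]]}}

```text
time: 8.53
tool_pos: [511.9, -104.4, 151.4]
ee_rot: [-0.005, -3.136, -0.0]
ft_force: [-16.3, -1.0, 1.3]
opening: 28.6
finger_force: 119.3
```

```bash
python3 st.py 6
```

```text
t 8.83 D 57.11 y -85.77 F 16.82 Fy -0.44 z 151.4 pad 56.1 D-pad 1.04 g 0.00 [16.3 17.2 16.8 16.7 16.8 17.  16.9]
```

>>> {"name": "drive_tool", "arguments": {"travel": [[0,0,0],[0,0,0],[0,0,0],[0,0,0],[0,0,0],[0,0,0]], "rotation": [[0,0,0],[0,0,0],[0,0,0],[0,0,0],[0,0,0],[0,0,0]]}}

```text
time: 9.33
tool_pos: [511.9, -104.4, 151.4]
ee_rot: [-0.005, -3.136, -0.0]
ft_force: [-17.0, -0.6, 0.4]
opening: 28.8
finger_force: 119.3
```

```bash
python3 st.py 6
```

```text
t 9.63 D 57.12 y -85.77 F 16.92 Fy -0.82 z 151.4 pad 56.4 D-pad 0.72 g 0.00 [17.  17.4 16.2 17.1 16.8 16.8 17. ]
```

>>> {"name": "drive_tool", "arguments": {"travel": [[-0.015,0,0],[-0.014,0,0],[0,0,0],[0,0,0],[0,0,0],[0,0,0]], "rotation": [[0,0,0],[0,0,0],[0,0,0],[0,0,0],[0,0,0],[0,0,0]]}}

```text
time: 10.13
tool_pos: [516.1, -104.4, 151.3]
ee_rot: [-0.005, -3.135, -0.0]
ft_force: [-17.8, -0.3, 1.7]
opening: 28.6
finger_force: 119.4
```

```bash
python3 st.py 6
```

```text
t 10.43 D 61.33 y -85.79 F 17.99 Fy -0.23 z 151.4 pad 60.0 D-pad 1.37 g 0.00 [17.8 18.3 17.7 17.9 17.9 18.  18.3]
```

>>> {"name": "drive_tool", "arguments": {"travel": [[-0.01,0,0],[-0.005,0,0],[0,0,0],[0,0,0],[0,0,0],[0,0,0],[0,0,0],[0,0,0]], "rotation": [[0,0,0],[0,0,0],[0,0,0],[0,0,0],[0,0,0],[0,0,0],[0,0,0],[0,0,0]]}}

```text
time: 11.1
tool_pos: [518.3, -104.4, 151.4]
ee_rot: [-0.005, -3.135, -0.0]
ft_force: [-17.7, -1.0, 1.1]
opening: 29.2
finger_force: 119.4
```

```bash
python3 st.py 6; tail -60 log.txt | awk -F, '{print $1,$2,$4}' | awk 'NR%9==0'
```

```text
t 11.40 D 63.58 y -85.80 F 17.99 Fy -0.33 z 151.4 pad 60.0 D-pad 3.59 g 0.00 [17.7 18.5 19.3 17.9 17.8 17.3 17.4]
[7.117  40.42  11.614
[7.933  53.248  16.574
[8.833  57.11  16.927
[10.183  61.323  18.28
[11.25  63.571  17.913
```

```bash
cat > st.py <<'E'
import sys, json, cv2
from station import env, eyes
import numpy as np
n=int(sys.argv[1])
t=np.linspace(-140,140,2801); f=np.where(abs(t)<85,-10*(1+np.cos(2*np.pi*t/170)),0)
g=lambda y:float(np.min((f-np.sqrt(np.maximum(900-(t-y)**2,0)))[abs(t-y)<30]))+30
N=(484.5,-18.7,0.003)
G=lambda im:cv2.GaussianBlur(cv2.cvtColor(im,cv2.COLOR_RGB2GRAY),(0,0),1).astype(np.float32)
ref=G(np.load("pics/top0.npz")["img"])[120:190,283:348]
def trav():
    im=eyes.read_camera("top")["img"]; cv2.imwrite("pics/last.png",im[...,::-1])
    M=np.eye(2,3,dtype=np.float32); M[:,2]=[283,118]
    cc,M=cv2.findTransformECC(ref,G(im),M,cv2.MOTION_TRANSLATION,(3,200,1e-5))
    return -(M[1,2]-120)/.358, cc
R=[];V=[]
for i in range(n+1):
    if i: V.append(trav())
    s=env.get_state(); p=s["tool_pos"]; dx,dy=p[0]-N[0],p[1]-N[1]
    xs=dx+N[2]*dy; ys=dy-N[2]*dx
    r=[s["time"],xs+30-g(ys),ys,-s["ft_force"][0],s["ft_force"][1],p[2]]; R.append(r)
    open("log.txt","a").write(json.dumps([round(float(v),3) for v in r+(list(V[-1]) if V else [])])+"\n")
R=np.array(R); m=R.mean(0); v=np.array(V)
print("t %.2f D %.2f y %.2f F %.2f Fy %.2f z %.1f padF %.1f xF %.2f | g %.2f"%(*R[-1,:3],m[3],m[4],R[-1,5],m[3]/.3,m[1]-m[3]/.3,g(m[2])),np.round(R[:,3],1),"xcam",np.round(v[:,0],2),"cc",np.round(v[:,1].min(),3), "padcam %.1f"%(m[1]-v[:,0].mean()))
E
python3 st.py 2
python3 -c "
import cv2,numpy as np
a=cv2.imread('pics/top0.png')[90:250,250:380];b=cv2.imread('pics/last.png')[90:250,250:380]
cv2.imwrite('pics/cmp.png',cv2.resize(np.hstack([a,b]),None,fx=3,fy=3))"
```

```text
t 11.50 D 63.61 y -85.81 F 17.85 Fy -0.15 z 151.4 padF 59.5 xF 4.10 | g 0.00 [17.4 18.1 18. ] xcam [3.1  3.18] cc 0.901 padcam 60.4
```

View pics/cmp.png

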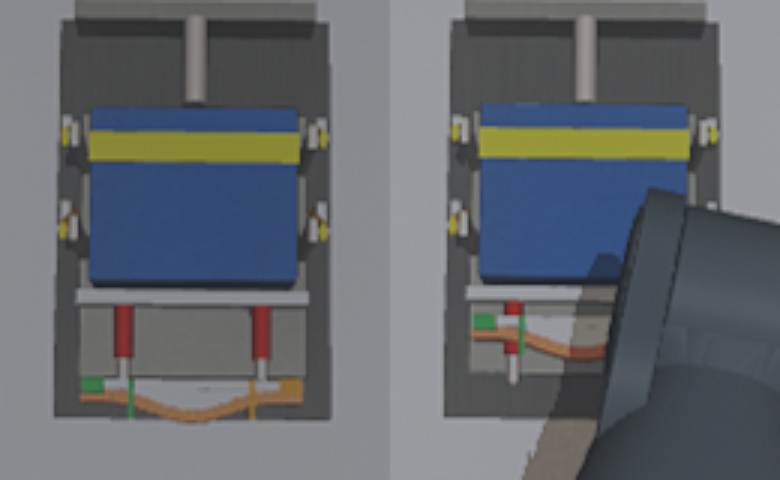

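>>> {"name": "drive_tool", "arguments": {"travel": [[0,0,0],[0,0,0],[0,0,0],[0,0,0],[0,0,0],[0,0,0],[0,0,0],[0,0,0]], "rotation": [[0,0,0],[0,0,0],[0,0,0],[0,0,0],[0,0,0],[0,0,0],[0,0,0],[0,0,0]]}}

```text
time: 12.17
tool_pos: [518.5, -104.4, 151.4]
ee_rot: [-0.005, -3.136, -0.0]
ft_force: [-17.3, -0.3, 0.1]
opening: 28.6
finger_force: 119.4
```

```bash
sed -i 's/\[120:190,283:348\]/[120:150,276:353]/; s/\[283,118\]/[276,118]/' st.py; python3 st.py 2
```

```text
t 12.27 D 63.72 y -85.82 F 16.83 Fy 0.06 z 151.4 padF 56.1 xF 7.60 | g 0.00 [17.3 15.9 17.3] xcam [5.77 5.97] cc 0.989 padcam 57.8
```

>>> {"name": "drive_tool", "arguments": {"travel": [[0,0,0],[0,0,0],[0,0,0],[0,0,0],[0,0,0],[0,0,0],[0,0,0],[0,0,0]], "rotation": [[0,0,0],[0,0,0],[0,0,0],[0,0,0],[0,0,0],[0,0,0],[0,0,0],[0,0,0]]}}

```text
time: 12.93
tool_pos: [518.6, -104.4, 151.5]
ee_rot: [-0.005, -3.136, -0.0]
ft_force: [-16.4, -0.3, 1.5]
opening: 29.0
finger_force: 119.4
```

```bash
python3 st.py 1
```

```text
t 12.98 D 63.90 y -85.82 F 16.02 Fy -0.65 z 151.5 padF 53.4 xF 10.48 | g 0.00 [16.4 15.6] xcam [9.4] cc 0.986 padcam 54.5
```

>>> {"name": "drive_tool", "arguments": {"travel": [[0,0,0],[0,0,0],[0,0,0],[0.0173,0,0],[0.0173,0,0],[0.0173,0,0],[0.0173,0,0],[0.0173,0,0]], "rotation": [[0,0,0],[0,0,0],[0,0,0],[0,0,0],[0,0,0],[0,0,0],[0,0,0],[0,0,0]]}}

```text
time: 13.65
tool_pos: [506.2, -104.4, 151.7]
ee_rot: [-0.005, -3.138, -0.0]
ft_force: [-10.9, -0.7, -0.8]
opening: 28.8
finger_force: 119.4
```

```bash
python3 st.py 1
```

```text
t 13.70 D 51.04 y -85.77 F 11.41 Fy -0.10 z 151.7 padF 38.0 xF 13.22 | g 0.00 [10.9 11.9] xcam [12.49] cc 0.987 padcam 38.8
```

```bash
cat >> st.py <<'E'
# plan the next rows
nr,vy,xt=int(sys.argv[2]),float(sys.argv[3]),float(sys.argv[4])
K=.49; x=v[-1,0]; D,y=R[-1,1],R[-1,2]; T=nr/12+.05
d=(xt-x)/1.5; p=np.clip((K*(36-x)+.6*d)/.3,31,39.5); d=(.3*p-K*(36-x))/.6
De=x+d*T+p; px=D+g(y); yy=y
print("x %.2f pad %.2f p_des %.2f d %.2f De %.2f ye %.1f"%(x,D-x,p,d,De,y+nr*vy))
out=[]
for i in range(nr):
    yy+=vy; X=D+(De-D)*min(1,(i+1)/min(nr,4))+g(yy); out.append((round(-(X-px-N[2]*vy)/150,4),round(vy/150,4))); px=X
print([[a,b,0] for a,b in out])
E
python3 st.py 1 8 2.1 14.5
```

```text
t 13.75 D 51.29 y -85.76 F 11.90 Fy 0.38 z 151.7 padF 39.7 xF 11.48 | g 0.00 [11.9 11.9] xcam [12.56] cc 0.987 padcam 38.6
x 12.56 pad 38.72 p_des 39.50 d 0.61 De 52.50 ye -69.0
[[np.float64(-0.0018), 0.014, 0], [np.float64(-0.0012), 0.014, 0], [np.float64(-0.0006), 0.014, 0], [np.float64(0.0), 0.014, 0], [np.float64(0.0026), 0.014, 0], [np.float64(0.0031), 0.014, 0], [np.float64(0.0036), 0.014, 0], [np.float64(0.0039), 0.014, 0]]
```

>>> {"name": "drive_tool", "arguments": {"travel": [[-0.0018,0.014,0],[-0.0012,0.014,0],[-0.0006,0.014,0],[0,0.014,0],[0.0026,0.014,0],[0.0031,0.014,0],[0.0036,0.014,0],[0.0039,0.014,0]], "rotation": [[0,0,0],[0,0,0],[0,0,0],[0,0,0],[0,0,0],[0,0,0],[0,0,0],[0,0,0]]}}

```text
time: 14.42
tool_pos: [505.0, -87.8, 151.8]
ee_rot: [-0.005, -3.138, 0.001]
ft_force: [-11.4, -2.9, 0.3]
opening: 28.8
finger_force: 119.4
```

```bash
python3 st.py 2 8 2.1 14.5
```

```text
t 14.52 D 52.86 y -69.02 F 11.15 Fy -2.45 z 151.8 padF 37.2 xF 15.67 | g -2.59 [11.4 11.2 10.9] xcam [14.22 14.27] cc 0.988 padcam 38.6
x 14.27 pad 38.59 p_des 35.81 d 0.16 De 50.19 ye -52.2
[[np.float64(0.0087), 0.014, 0], [np.float64(0.009), 0.014, 0], [np.float64(0.0092), 0.014, 0], [np.float64(0.0094), 0.014, 0], [np.float64(0.005), 0.014, 0], [np.float64(0.0051), 0.014, 0], [np.float64(0.0052), 0.014, 0], [np.float64(0.0052), 0.014, 0]]
```

```bash
sed -i 's/^K=.49/K=.46/; s/round(-(X-px-N\[2\]\*vy)/round(float(-(X-px-N[2]*vy)/' st.py; sed -i 's#\*vy)/150,4),round(vy#*vy)/150),4),round(vy#' st.py; python3 st.py 1 8 2.1 13.3
```

```text
t 14.57 D 52.88 y -69.12 F 11.05 Fy -3.28 z 151.8 padF 36.8 xF 16.02 | g -2.58 [10.9 11.2] xcam [14.38] cc 0.989 padcam 38.5
x 14.38 pad 38.50 p_des 31.71 d -0.72 De 45.57 ye -52.3
[[0.0164, 0.014, 0], [0.0167, 0.014, 0], [0.0169, 0.014, 0], [0.0171, 0.014, 0], [0.005, 0.014, 0], [0.0051, 0.014, 0], [0.0052, 0.014, 0], [0.0052, 0.014, 0]]
```

>>> {"name": "drive_tool", "arguments": {"travel": [[0.013,0.014,0],[0.0135,0.014,0],[0.0137,0.014,0],[0.014,0.014,0],[0.005,0.014,0],[0.0051,0.014,0],[0.0052,0.014,0],[0.0052,0.014,0]], "rotation": [[0,0,0],[0,0,0],[0,0,0],[0,0,0],[0,0,0],[0,0,0],[0,0,0],[0,0,0]]}}

```text
time: 15.23
tool_pos: [494.1, -71.1, 151.9]
ee_rot: [-0.005, -3.138, 0.001]
ft_force: [-8.9, -4.1, -1.8]
opening: 28.7
finger_force: 119.4
```

```bash
python3 st.py 1 8 2.1 13.3
```

```text
t 15.28 D 47.76 y -52.12 F 9.13 Fy -3.75 z 151.9 padF 30.4 xF 17.33 | g -8.37 [8.9 9.3] xcam [15.11] cc 0.987 padcam 32.7
x 15.11 pad 32.65 p_des 31.00 d -0.51 De 45.74 ye -35.3
[[0.0086, 0.014, 0], [0.0085, 0.014, 0], [0.0085, 0.014, 0], [0.0084, 0.014, 0], [0.0049, 0.014, 0], [0.0048, 0.014, 0], [0.0046, 0.014, 0], [0.0044, 0.014, 0]]
```

>>> {"name": "drive_tool", "arguments": {"travel": [[0.0086,0.014,0],[0.0085,0.014,0],[0.0085,0.014,0],[0.0084,0.014,0],[0.0049,0.014,0],[0.0048,0.014,0],[0.0046,0.014,0],[0.0044,0.014,0]], "rotation": [[0,0,0],[0,0,0],[0,0,0],[0,0,0],[0,0,0],[0,0,0],[0,0,0],[0,0,0]]}}

```text
time: 15.95
tool_pos: [486.3, -54.2, 151.9]
ee_rot: [-0.005, -3.139, 0.001]
ft_force: [-9.3, -2.7, -0.4]
opening: 29.1
finger_force: 119.4
```

```bash
sed -i 's/^K=.46/K=.445/; s/484.5,-18.7/485.4,-18.7/; s/,31,39.5)/,30.3,39)/' st.py; python3 st.py 2 8 2.1 12.8
```

```text
t 16.05 D 45.00 y -35.34 F 9.28 Fy -2.77 z 151.9 padF 30.9 xF 14.06 | g -14.24 [9.3 9.  9.5] xcam [15.19 15.26] cc 0.987 padcam 29.8
x 15.26 pad 29.74 p_des 30.30 d -0.23 De 45.39 ye -18.5
[[0.0036, 0.014, 0], [0.0034, 0.014, 0], [0.0032, 0.014, 0], [0.003, 0.014, 0], [0.0034, 0.014, 0], [0.0031, 0.014, 0], [0.0029, 0.014, 0], [0.0026, 0.014, 0]]
```

>>> {"name": "drive_tool", "arguments": {"travel": [[0.0056,0.014,0],[0.0054,0.014,0],[0.0052,0.014,0],[0.005,0.014,0],[0.0034,0.014,0],[0.0031,0.014,0],[0.0029,0.014,0],[0.0026,0.014,0]], "rotation": [[0,0,0],[0,0,0],[0,0,0],[0,0,0],[0,0,0],[0,0,0],[0,0,0],[0,0,0]]}}

```text
time: 16.72
tool_pos: [481.4, -37.3, 151.9]
ee_rot: [-0.005, -3.139, 0.001]
ft_force: [-8.5, -2.2, -2.0]
opening: 28.5
finger_force: 119.4
```

```bash
sed -i 's/^K=.445/K=.435/; s/,30.3,39)/,29.3,39)/' st.py; python3 st.py 2 8 2.1 13
```

```text
t 16.82 D 44.25 y -18.43 F 8.63 Fy -1.49 z 151.9 padF 28.8 xF 15.50 | g -18.37 [8.5 9.3 8. ] xcam [15.03 14.93] cc 0.987 padcam 29.3
x 14.93 pad 29.33 p_des 29.30 d -0.63 De 43.78 ye -1.6
[[0.0031, 0.014, 0], [0.0029, 0.014, 0], [0.0026, 0.014, 0], [0.0023, 0.014, 0], [0.0013, 0.014, 0], [0.001, 0.014, 0], [0.0007, 0.014, 0], [0.0004, 0.014, 0]]
```

>>> {"name": "drive_tool", "arguments": {"travel": [[0.0026,0.014,0],[0.0025,0.014,0],[0.0022,0.014,0],[0.002,0.014,0],[0.0013,0.014,0],[0.001,0.014,0],[0.0007,0.014,0],[0.0004,0.014,0]], "rotation": [[0,0,0],[0,0,0],[0,0,0],[0,0,0],[0,0,0],[0,0,0],[0,0,0],[0,0,0]]}}

```text
time: 17.48
tool_pos: [479.5, -20.4, 151.8]
ee_rot: [-0.005, -3.138, 0.0]
ft_force: [-9.4, -0.8, -2.4]
opening: 28.3
finger_force: 119.4
```

```bash
python3 st.py 2 8 2.1 13
```

```text
t 17.58 D 44.06 y -1.48 F 9.19 Fy -0.43 z 151.8 padF 30.6 xF 13.41 | g -19.99 [9.4 8.9 9.4] xcam [14.73 14.67] cc 0.987 padcam 29.4
x 14.67 pad 29.39 p_des 29.30 d -0.81 De 43.39 ye 15.3
[[0.0012, 0.014, 0], [0.0009, 0.014, 0], [0.0007, 0.014, 0], [0.0004, 0.014, 0], [-0.001, 0.014, 0], [-0.0013, 0.014, 0], [-0.0016, 0.014, 0], [-0.0019, 0.014, 0]]
```

>>> {"name": "drive_tool", "arguments": {"travel": [[0.0012,0.014,0],[0.0009,0.014,0],[0.0007,0.014,0],[0.0004,0.014,0],[-0.001,0.014,0],[-0.0013,0.014,0],[-0.0016,0.014,0],[-0.0019,0.014,0]], "rotation": [[0,0,0],[0,0,0],[0,0,0],[0,0,0],[0,0,0],[0,0,0],[0,0,0],[0,0,0]]}}

```text
time: 18.25
tool_pos: [479.9, -3.4, 151.8]
ee_rot: [-0.004, -3.138, -0.001]
ft_force: [-7.8, 0.2, -2.6]
opening: 28.8
finger_force: 119.4
```

```bash
sed -i 's/^K=.435/K=.425/' st.py; python3 st.py 2 8 2.1 13
```

```text
t 18.35 D 43.39 y 15.47 F 8.20 Fy 1.39 z 151.8 padF 27.3 xF 16.08 | g -18.85 [7.8 8.  8.8] xcam [14.34 14.24] cc 0.989 padcam 29.1
x 14.24 pad 29.15 p_des 29.30 d -0.76 De 43.00 ye 32.3
[[-0.0015, 0.014, 0], [-0.0018, 0.014, 0], [-0.002, 0.014, 0], [-0.0023, 0.014, 0], [-0.0032, 0.014, 0], [-0.0034, 0.014, 0], [-0.0036, 0.014, 0], [-0.0039, 0.014, 0]]
```

>>> {"name": "drive_tool", "arguments": {"travel": [[-0.0047,0.014,0],[-0.005,0.014,0],[-0.0052,0.014,0],[-0.0055,0.014,0],[-0.0032,0.014,0],[-0.0034,0.014,0],[-0.0036,0.014,0],[-0.0039,0.014,0]], "rotation": [[0,0,0],[0,0,0],[0,0,0],[0,0,0],[0,0,0],[0,0,0],[0,0,0],[0,0,0]]}}

```text
time: 19.02
tool_pos: [485.0, 13.5, 151.7]
ee_rot: [-0.004, -3.138, -0.001]
ft_force: [-9.5, 2.7, -2.9]
opening: 29.0
finger_force: 119.4
```

```bash
python3 st.py 3 8 2.1 13
```

```text
t 19.17 D 44.91 y 32.28 F 9.30 Fy 2.70 z 151.7 padF 31.0 xF 13.90 | g -15.14 [9.5 9.1 9.2 9.4] xcam [14.19 14.17 14.14] cc 0.988 padcam 30.7
x 14.14 pad 30.77 p_des 29.46 d -0.76 De 43.05 ye 49.1
[[-0.001, 0.014, 0], [-0.0012, 0.014, 0], [-0.0014, 0.014, 0], [-0.0015, 0.014, 0], [-0.0047, 0.014, 0], [-0.0049, 0.014, 0], [-0.005, 0.014, 0], [-0.0051, 0.014, 0]]
```

>>> {"name": "drive_tool", "arguments": {"travel": [[-0.004,0.014,0],[-0.0042,0.014,0],[-0.0044,0.014,0],[-0.0046,0.014,0],[-0.0047,0.014,0],[-0.0049,0.014,0],[-0.005,0.014,0],[-0.0051,0.014,0]], "rotation": [[0,0,0],[0,0,0],[0,0,0],[0,0,0],[0,0,0],[0,0,0],[0,0,0],[0,0,0]]}}

```text
time: 19.83
tool_pos: [490.6, 30.3, 151.7]
ee_rot: [-0.004, -3.138, -0.001]
ft_force: [-9.4, 3.4, -4.0]
opening: 28.7
finger_force: 119.3
```

```bash
python3 st.py 3 8 2.1 13
```

```text
t 19.98 D 44.95 y 49.07 F 9.16 Fy 3.49 z 151.7 padF 30.5 xF 14.43 | g -9.53 [9.4 9.3 9.2 8.9] xcam [14.2  14.16 14.18] cc 0.988 padcam 30.8
x 14.18 pad 30.77 p_des 29.34 d -0.79 De 42.96 ye 65.9
[[-0.0018, 0.014, 0], [-0.0018, 0.014, 0], [-0.0018, 0.014, 0], [-0.0018, 0.014, 0], [-0.005, 0.014, 0], [-0.0049, 0.014, 0], [-0.0047, 0.014, 0], [-0.0045, 0.014, 0]]
```

>>> {"name": "drive_tool", "arguments": {"travel": [[-0.0051,0.014,0],[-0.0051,0.014,0],[-0.0051,0.014,0],[-0.0051,0.014,0],[-0.005,0.014,0],[-0.0049,0.014,0],[-0.0047,0.014,0],[-0.0045,0.014,0]], "rotation": [[0,0,0],[0,0,0],[0,0,0],[0,0,0],[0,0,0],[0,0,0],[0,0,0],[0,0,0]]}}

```text
time: 20.65
tool_pos: [496.6, 47.1, 151.7]
ee_rot: [-0.004, -3.138, -0.001]
ft_force: [-10.0, 2.9, -2.6]
opening: 28.8
finger_force: 119.3
```

```bash
python3 st.py 3 8 2.1 13
```

```text
t 20.80 D 45.01 y 65.79 F 9.31 Fy 3.12 z 151.7 padF 31.0 xF 13.97 | g -3.56 [10.   9.2  9.1  8.9] xcam [14.32 14.33 14.35] cc 0.989 padcam 30.7
x 14.35 pad 30.66 p_des 29.30 d -0.69 De 43.16 ye 82.6
[[-0.0012, 0.014, 0], [-0.0009, 0.014, 0], [-0.0006, 0.014, 0], [-0.0002, 0.014, 0], [-0.0028, 0.014, 0], [-0.0023, 0.014, 0], [-0.0017, 0.014, 0], [-0.0011, 0.014, 0]]
```

>>> {"name": "drive_tool", "arguments": {"travel": [[-0.003,0.014,0],[-0.0027,0.014,0],[-0.0024,0.014,0],[-0.002,0.014,0],[-0.0028,0.014,0],[-0.0023,0.014,0],[-0.0017,0.014,0],[-0.0011,0.01,0]], "rotation": [[0,0,0],[0,0,0],[0,0,0],[0,0,0],[0,0,0],[0,0,0],[0,0,0],[0,0,0]]}}

```text
time: 21.47
tool_pos: [499.4, 63.1, 151.7]
ee_rot: [-0.004, -3.138, -0.0]
ft_force: [-9.6, 0.5, -2.7]
opening: 28.5
finger_force: 119.3
```

```bash
python3 st.py 3 8 0 13
```

```text
t 21.62 D 44.32 y 81.72 F 9.32 Fy 0.94 z 151.7 padF 31.1 xF 13.25 | g -0.12 [9.6 9.  9.3 9.5] xcam [14.33 14.32 14.35] cc 0.989 padcam 30.0
x 14.35 pad 29.97 p_des 29.30 d -0.69 De 43.16 ye 81.7
[[0.0019, 0.0, 0], [0.0019, 0.0, 0], [0.0019, 0.0, 0], [0.0019, 0.0, 0], [-0.0, 0.0, 0], [-0.0, 0.0, 0], [-0.0, 0.0, 0], [-0.0, 0.0, 0]]
```

Dwell, holding this pose; x is balanced.

>>> {"name": "drive_tool", "arguments": {"travel": [[0,0,0],[0,0,0],[0,0,0],[0,0,0],[0,0,0],[0,0,0],[0,0,0],[0,0,0]], "rotation": [[0,0,0],[0,0,0],[0,0,0],[0,0,0],[0,0,0],[0,0,0],[0,0,0],[0,0,0]]}}

```text
time: 22.28
tool_pos: [499.4, 63.0, 151.7]
ee_rot: [-0.004, -3.138, -0.001]
ft_force: [-10.1, 1.1, -3.2]
opening: 28.7
finger_force: 119.3
```

```bash
python3 st.py 4 8 0 13
```

```text
t 22.48 D 44.33 y 81.63 F 9.49 Fy 1.08 z 151.7 padF 31.6 xF 12.69 | g -0.13 [10.1  9.   8.8 10.2  9.3] xcam [14.35 14.33 14.34 14.38] cc 0.989 padcam 30.0
x 14.38 pad 29.95 p_des 29.30 d -0.66 De 43.21 ye 81.6
[[0.0019, 0.0, 0], [0.0019, 0.0, 0], [0.0019, 0.0, 0], [0.0019, 0.0, 0], [-0.0, 0.0, 0], [-0.0, 0.0, 0], [-0.0, 0.0, 0], [-0.0, 0.0, 0]]
```

Steady; hold on (green since ≈20.5 s) for another 1.3 s.

>>> {"name": "drive_tool", "arguments": {"travel": [[0,0,0],[0,0,0],[0,0,0],[0,0,0],[0,0,0],[0,0,0],[0,0,0],[0,0,0]], "rotation": [[0,0,0],[0,0,0],[0,0,0],[0,0,0],[0,0,0],[0,0,0],[0,0,0],[0,0,0]]}}

```text
time: 23.15
tool_pos: [499.3, 63.0, 151.7]
ee_rot: [-0.004, -3.138, -0.0]
ft_force: [-9.7, 1.6, -3.7]
opening: 28.8
finger_force: 119.3
```

>>> {"name": "drive_tool", "arguments": {"travel": [[0,0,0],[0,0,0],[0,0,0],[0,0,0],[0,0,0],[0,0,0]], "rotation": [[0,0,0],[0,0,0],[0,0,0],[0,0,0],[0,0,0],[0,0,0]]}}

```text
time: 23.65
tool_pos: [499.3, 63.0, 151.7]
ee_rot: [-0.004, -3.138, -0.0]
ft_force: [-9.2, 1.7, -2.2]
opening: 28.8
finger_force: 119.3
```

```bash
python3 st.py 4 8 0 13
```

```text
t 23.85 D 44.34 y 81.63 F 9.42 Fy 1.21 z 151.7 padF 31.4 xF 12.92 | g -0.13 [ 9.2 10.   8.8  9.2  9.9] xcam [14.39 14.34 14.37 14.34] cc 0.989 padcam 30.0
x 14.34 pad 30.00 p_des 29.30 d -0.69 De 43.14 ye 81.6
[[0.002, 0.0, 0], [0.002, 0.0, 0], [0.002, 0.0, 0], [0.002, 0.0, 0], [-0.0, 0.0, 0], [-0.0, 0.0, 0], [-0.0, 0.0, 0], [-0.0, 0.0, 0]]
```

>>> {"name": "drive_tool", "arguments": {"travel": [[0.04,0,0],[0.07,0,0],[0.1,0,0],[0.1,0,0],[0.1,0,0],[0.1,0,0],[0.1,0,0],[0.05,0,0]], "rotation": [[0,0,0],[0,0,0],[0,0,0],[0,0,0],[0,0,0],[0,0,0],[0,0,0],[0,0,0]]}}

```text
time: 24.52
tool_pos: [400.5, 63.1, 152.4]
ee_rot: [-0.004, -3.141, -0.0]
ft_force: [-0.4, -0.7, -3.2]
opening: 28.8
finger_force: 119.3
```

>>> {"name": "drive_tool", "arguments": {"travel": [[0,0,-0.1],[0,0,-0.15],[0,0,-0.2],[0,0,-0.2],[0,0,-0.2],[0,0,-0.15],[0,0,-0.1],[0,0,0]], "rotation": [[0,0,0],[0,0,0],[0,0,0],[0,0,0],[0,0,0],[0,0,0],[0,0,0],[0,0,0]]}}

```text
time: 25.18
tool_pos: [403.3, 63.4, 320.3]
ee_rot: [0.004, 3.137, 0.001]
ft_force: [0.7, 0.8, -3.4]
opening: 28.9
finger_force: 119.3
```

>>> {"name": "drive_tool", "arguments": {"travel": [[0,0,0],[0,0,0],[0,0,0],[0,0,0],[0,0,0],[0,0,0],[0,0,0],[0,0,0]], "rotation": [[0,0,0],[0,0,0],[0,0,0],[0,0,0],[0,0,0],[0,0,0],[0,0,0],[0,0,0]]}}

```text
time: 25.85
tool_pos: [401.9, 63.2, 317.3]
ee_rot: [-0.004, -3.141, 0.0]
ft_force: [-0.3, 0.8, -3.8]
opening: 28.8
finger_force: 119.3
```

>>> {"name": "drive_tool", "arguments": {"travel": [[0,0,0],[0,0,0],[0,0,0],[0,0,0],[0,0,0],[0,0,0],[0,0,0],[0,0,0]], "rotation": [[0,0,0],[0,0,0],[0,0,0],[0,0,0],[0,0,0],[0,0,0],[0,0,0],[0,0,0]]}}

```text
time: 26.52
tool_pos: [402.0, 63.2, 317.4]
ee_rot: [0.004, 3.142, 0.0]
ft_force: [-0.5, -0.8, -3.2]
opening: 28.8
finger_force: 119.3
```

```bash
python3 st.py 3 8 0 13 | head -1; python3 -c "
import cv2
from station import eyes
cv2.imwrite('pics/fin.png',eyes.read_camera('scene')['img'][...,::-1])"
```

```text
t 26.67 D -53.11 y 82.15 F -0.01 Fy -0.19 z 317.4 padF -0.0 xF -53.07 | g -0.09 [ 0.5  0.1 -0.3 -0.3] xcam [0.   0.03 0.03] cc 0.999 padcam -53.1
```

View pics/fin.png

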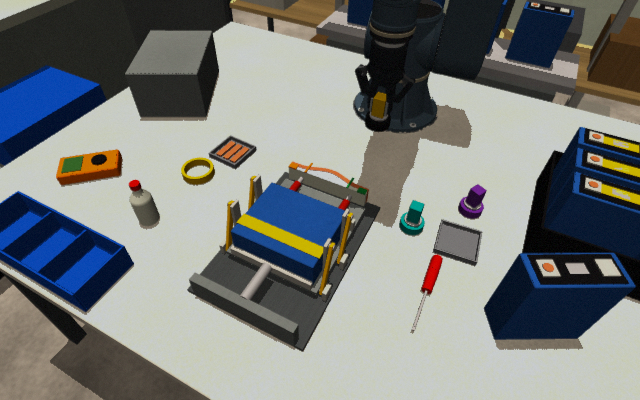

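The picture shows the roller held upright in the gripper around (380,105), the carriage back on its front stop, and the bystanders where they were.

```bash
python3 -c "
from station import order
print(order.sign_off())"
```

```text
the job is handed in; nothing more can be done
None
```

The job is handed in (no verdict was returned): the strip was rolled in one pass at about 25 mm/s with the pad at an estimated 27–39 mm, held loaded about 3 s past green, and the roller is up and still with the carriage back on its front stop.

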